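Point out the mould and its lid, then switch on the curing lamp

ROBOT

A 6-joint arm with a two-finger parallel gripper is mounted at the origin on the work surface. World frame = base frame: x ahead of the robot, y to its left, z up, the work surface at z = 0. Lengths are in m, angles in rad, forces in N, time in s.
With the tool pointing down it reaches from about 0.275 to 0.975 m from the base axis. Payload 8.4 kg.
Tool frame: the origin (TCP) lies on the centre line of the jaws, within the pads' length; the fingertips stand 19 mm ahead of it and the grasp point (between the pads) is the TCP (bot.finger_overhang is the distance from the TCP to the fingertips, in m); z points along the fingers, y is the line along which they close (so a half turn about z gives the same grasp; the last joint's range is limited). The gripper opens to 92 mm and grips with 3 to 60 N. Pads are 20 mm wide; open, the fingers measure 128 mm over their backs; the gripper's body (75 mm by 189 mm) begins 69 mm behind the grasp point.
Start: joints at [-1.207, 0.353, 1.633, -0, 1.155, -0.002], TCP at [0.224, -0.584, 0.234] pointing down, gripper open.
Joint ranges: [-2.63, 2.63], [-0.92, 2.1], [0.06, 2.66], [-1.3, 4.44], [0, 2.69], [-3.02, 3.02]. Speed limits (rad/s): [2.22, 2.22, 2.79, 3.14, 3.14, 3.14].

INTERFACE

Orientations are given as a rotation vector (axis times angle).
In Python, from station import bot, cams gives the robot as it stands. The module is installed in compiled form; this text tells all that it offers.
- The arm moves only by the tool servo_tool, never from a script. Its argument "commands" is a list that holds one entry, the list of rows, each a list of 7 numbers: the opening, from -1 (shut) to 1 (fully open), so that 0 is half open, then the shift along the tool's x, y, z in units of 200 mm (1.0 is 200 mm), then the turn, a rotation vector about the tool's x, y, z in units of 360 degrees (1.0 is 360 degrees). A call has 1 to 12 rows; each row is the pose to reach, as a shift and turn from the pose commanded when the call began, along the tool's axes at that moment, turning the shorter way round; what a row does not reach only later rows make up. A row lasts 1/8 s, in which the tool goes at most 62.5 mm and 10.7 degrees, less where a joint would pass 70% of its speed; a pose out of reach is approached as far as the arm can. A call with a number of a shift or a turn outside -1 to 1 is refused whole. A call with a gripper value outside its range is refused whole. The fingers move at their own pace and stop on an object; the grip force is fixed at half the most. Time passes only in rows, so rows that repeat a pose let the fingers close. It gives the time, the measured TCP pose, the force, the opening and the grip force at its end, in the units of the state.
- bot.state(): the state, without advancing time (a new reading comes with each control period).
- cams.capture(name): name is "scene" or "side" or "wrist"; returns the picture (384x512x3 uint8, red, green, blue); there is no depth.
- cams.calibration(name): a dict with "vertical_fov" (degrees; the focal length in pixels is half the picture's height over the tangent of half this angle, whatever the lens; pixels are square), "cx", "cy" (the principal point, pixels), "eye" and "rotation" of the camera in the world; the wrist camera has in their place "T_tool_cam" (4x4, takes a point from camera to tool coordinates, whose origin is the TCP and whose axes are the flange's). Camera axes: x right, y up, looking along -z (the intrinsics and any distortion apply to the point x, -y, -z); pixel columns grow to the right and rows downward; lengths in m; the calibration is good to about 2 mm. A picture is of the moment at which its call begins: read the wrist's pose just before it. calibration takes no time and is no camera call.
- bot.hand_in(): hands the job in; it is judged then, once.
The state is a dict: "time": time; "q": joint angles; "joint_velocities": joint speeds; "joint_torque": joint torques, N m; "position": TCP position; "eef_rot": TCP orientation; "wrist_force": force on the tool from outside, world axes, zero at the start; "wrist_torque": the same for the moment, N m; "opening": finger opening in m; "grip_force": force on a finger pad.
Only numpy, scipy, OpenCV 4.12 (cv2) and the standard library are available. Lean on these libraries where they do the work, as an engineer would, in place of code of your own. Each camera call takes 0.05 s, during which the arm holds its last target. There are 200 camera calls.

TASK

Show your bench partner which casting to close and cure: point down at the large square mould, fingertips just above its middle (no more than 5 cm) without touching it, and keep still there for two seconds; then point in the same way, just as long, at the lid that fits it. Then push the toggle lever on the curing lamp's switch box fully over to its far side, away from the robot and move clear of it. Touch no mould or lid, shift nothing else on the table, and stay at least 6 cm above the other moulds and lids so that you never point at a wrong one.

Things in the scene. Friction and masses are not known exactly. Their poses are not given: they have to be found in the camera images.
- mould_square_large: THE MOULD TO POINT AT: the large square casting mould: white plastic open tray, 80 x 80 mm outside, 25 mm high, 5 mm walls and floor; loose, lying level on the table, mouth up. Origin: centre of its underside, z up, x and y along its sides.
- mould_square_large_mouth (a point): Centre of the mouth of mould_square_large, level with its rim (25 mm above the table; the tray is hollow below this point).
- mould_square_small: Another mould, a small square casting mould: white plastic open tray, 54 x 54 mm outside, 25 mm high, 5 mm walls and floor; loose, lying level on the table, mouth up. Origin: centre of its underside, z up, x and y along its sides.
- mould_square_small_mouth (a point): Centre of the mouth of mould_square_small, level with its rim (25 mm above the table; the tray is hollow below this point).
- mould_round: Another mould, a round casting mould: white plastic open tray, 84 mm across outside, 25 mm high, 5 mm walls and floor; loose, lying level on the table, mouth up. Origin: centre of its underside, z up, x and y along its sides.
- mould_round_mouth (a point): Centre of the mouth of mould_round, level with its rim (25 mm above the table; the tray is hollow below this point).
- lid_square_large: Large square lid: white plastic plate, 84 x 84 mm, 10 mm thick, with a round knob (16 mm across) in its middle, top of the knob 22 mm above the table; loose, lying level on the table. It fits mould_square_large. Origin: centre of its underside, z up.
- lid_square_large_top (a point): Top of the knob in the middle of lid_square_large, 22 mm above the table.
- lid_square_small: Small square lid: white plastic plate, 58 x 58 mm, 10 mm thick, with a round knob (16 mm across) in its middle, top of the knob 22 mm above the table; loose, lying level on the table. It fits mould_square_small. Origin: centre of its underside, z up.
- lid_square_small_top (a point): Top of the knob in the middle of lid_square_small, 22 mm above the table.
- lid_round: Round lid: white plastic plate, 88 mm across, 10 mm thick, with a round knob (16 mm across) in its middle, top of the knob 22 mm above the table; loose, lying level on the table. It fits mould_round. Origin: centre of its underside, z up.
- lid_round_top (a point): Top of the knob in the middle of lid_round, 22 mm above the table.
- switch_box: Grey switch box of the curing lamp, 130 (x) x 110 (y) x 50 mm high, fixed; a black block (70 x 50 x 25 mm high) on the middle of its top carries the toggle lever. It stands at the left or the right of the moulds. Origin: centre of its underside; its x axis points away from the robot (turned by up to 0.35 rad): the lever swings along it.
- lamp_switch (a joint): Angle of the toggle lever in rad: 0 = leaning 0.5 rad from upright towards the robot (-x of the switch box), 1.0 = its stop, leaning 0.5 rad away from the robot (+x). It starts between 0 and 0.2. It swings stiffly (about 1 N at the ball) and stays where it is left.
- lamp_switch_tip (a point): Centre of the steel ball (26 mm across) at the end of the toggle lever. The lever is a 10 mm rod, 70 mm from its pivot to this point; the pivot lies 72 mm above the table over the switch box's origin, its axis along the box's y. The ball's centre is about 133 to 142 mm above the table on its way.
- scales: Digital scales, grey, 140 x 110 x 36 mm high with a round steel pan, fixed, on the other side from the switch box. Not part of the work. Origin: centre of the underside.
- pouring_cup: White pouring cup, 60 mm across, 60 mm high, loose, among the moulds and lids; leave alone. Origin: centre of its underside.
- wax_tin: Flat steel wax tin, 72 mm across, 30 mm high, loose, among the moulds and lids; leave alone. Origin: centre of its underside.
- sanding_block: Cork sanding block, 70 x 110 x 35 mm, loose, at the far side; leave alone. Origin: centre of its underside.
- brush: Flat brush, 20 cm long, 42 mm wide, lying at the far side; leave alone. Origin: on the table under its middle, x along its length.
There are look-alikes about, which are no part of the job. Leave any blue or yellow look-alike of the mould_square_large alone.

How it is judged:
By the outcome, as a careful person would: the job done as asked, in the order asked, and still so for the second after the job is handed in, with the robot touching nothing.
It also fails if it takes over 62 s, if anything falls off the work surface, if the arm or the gripper's body presses on something with over 40 N, if the wrist force passes 120 N, or if a joint passes its speed limit or range.

## Working session

There is one attempt and no reset: what is moved stays moved. The work goes in short steps, Python scripts to look and compute and a tool call to move; the robot and the scene stay as the last step left them, time stands still between calls to the robot, and variables do not carry over. Pictures are saved under pics/ and viewed, at most 10 in all, crops included, and the job is handed in when it is done.

Besides the shell and the picture viewer there is one more tool, called after ">>>" by a JSON object that holds its "api" and its "payload". servo_tool: Moves the arm, as the interface text tells. Shifts and turns lie within -1 to 1; 1 stands for 200 mm of shift or 360 degrees of turn. Its arguments: {"type":"object","properties":{"commands":{"type":"array","items":{"type":"array","items":{"type":"array","items":{"type":"number"}}}}},"required":["commands"]}

```bash
mkdir -p pics; python3 - <<'E'
from station import bot,cams
import cv2,numpy as np
s=bot.state();print({k:np.round(s[k],3) for k in('time','position','eef_rot','opening')},bot.finger_overhang)
for n in('scene','side','wrist'):
    im=cams.capture(n);cv2.imwrite(f'pics/{n}0.png',im[:,:,::-1]);print(n,cams.calibration(n))
a=cv2.imread('pics/scene0.png');cv2.imwrite('pics/scene0b.png',cv2.resize(a,(800,600),interpolation=cv2.INTER_CUBIC))
E
```

```text
{'time': np.float64(0.0), 'position': array([ 0.223, -0.583,  0.233]), 'eef_rot': array([-3.088, -0.571,  0.   ]), 'opening': np.float64(0.092)} 0.019
scene {'vertical_fov': 45.54831276960148, 'cx': 252.9719754900012, 'cy': 194.77003376571147, 'eye': array([ 1.34590944, -0.00190828,  1.02105193]), 'rotation': array([0.55253123, 0.57740318, 1.48712803])}
side {'vertical_fov': 54.68465716752064, 'cx': 253.5190603452758, 'cy': 193.92479146697605, 'eye': array([0.27699598, 0.68629149, 0.88384201]), 'rotation': array([ 0.18867886, -1.01981317, -2.57158517])}
wrist {'vertical_fov': 59.37031184717756, 'cx': 252.35241652552523, 'cy': 187.42010462921644, 'T_tool_cam': array([[ 1.36059541e-04,  9.56275779e-01,  2.92466437e-01,
         8.18765059e-02],
       [ 9.99999456e-01,  1.72427758e-04, -1.02899997e-03,
         5.74593716e-04],
       [-1.03443708e-03,  2.92466418e-01, -9.56275235e-01,
        -1.50979079e-01],
       [ 0.00000000e+00,  0.00000000e+00,  0.00000000e+00,
         1.00000000e+00]])}
```

View pics/scene0b.png

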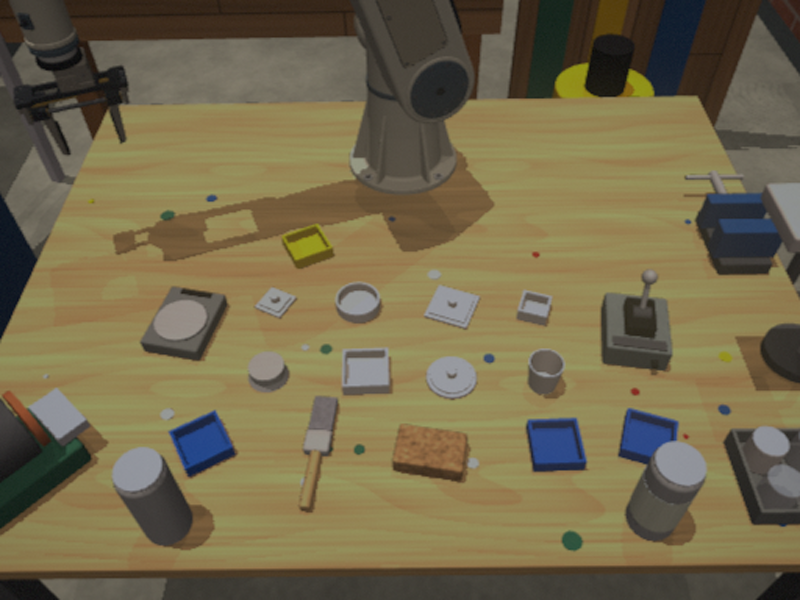

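View pics/side0.png

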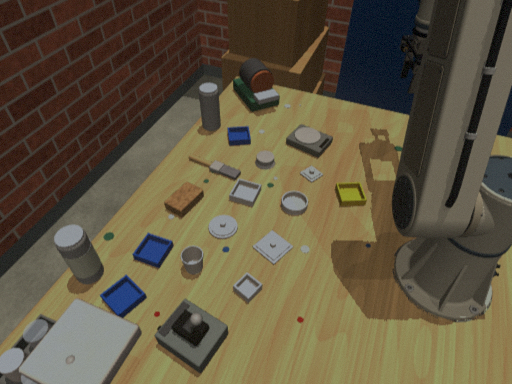

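Scene (800x600): the white large square mould is at (366,371). Lookalikes are the small square mould (535,307), round mould (358,300), blue trays (201,442), (556,443) and (650,437), and yellow tray (307,245). The large square lid is at (452,305), the small lid at (276,301), and the round lid at (451,377). The switch ball is at (650,277). Next: close crops and localization.

```bash
cat > h.py <<'E'
import numpy as np
from scipy.spatial.transform import Rotation as R
from station import cams
def ray(n,u,v):
    c=cams.calibration(n);f=192/np.tan(np.radians(c['vertical_fov']/2))
    d=R.from_rotvec(c['rotation']).apply([(u-c['cx'])/f,-(v-c['cy'])/f,-1]);return c['eye'],d
def onz(n,u,v,z):
    e,d=ray(n,u,v);return (e+d*(z-e[2])/d[2])[:2].round(4)
def tri(*obs):
    A=0;b=0
    for n,u,v in obs:
        e,d=ray(n,u,v);d=d/np.linalg.norm(d);P=np.eye(3)-np.outer(d,d);A=A+P;b=b+P@e
    return np.linalg.solve(A,b).round(4)
E
python3 - <<'E'
from h import *
import cv2
k=1.5625
for nm,p,q,z in[('mould',(366/k,371/k),(246,192),.02),('lid',(452/k,303/k),(272,245),.022),('small',(535/k,307/k),(248,287),.02),('round',(358/k,300/k),(295,202),.02),('ball',(650/k,277/k),(196,321),.135),('rlid',(451/k,374/k),(223,226),.022),('cup',(546/k,360/k),(192,253),.06)]:
    print(nm,onz('scene',*p,z),onz('side',*q,z),tri(('scene',*p),('side',*q)))
a=cv2.imread('pics/scene0.png')
A=cv2.resize(a[180:260,205:315],None,fx=5,fy=5,interpolation=2);A=A[:,:550]
B=cv2.resize(a[165:245,380:435],None,fx=5,fy=5,interpolation=2)[:,:250]
b=cv2.imread('pics/side0.png');C=cv2.resize(b[170:275,200:360],None,fx=5,fy=5,interpolation=2)
cv2.imwrite('pics/c1.png',np.hstack([A,B]));cv2.imwrite('pics/c2.png',C)
E
```

```text
mould [ 0.615  -0.0683] [ 0.6038 -0.0636] [ 0.6075 -0.0698  0.0112]
lid [0.4626 0.0885] [0.4542 0.0985] [0.4555 0.0904 0.0124]
small [0.4735 0.2418] [0.4655 0.2446] [0.4673 0.2425 0.0138]
round [ 0.4502 -0.0874] [ 0.4456 -0.0841] [ 0.4465 -0.0878  0.0159]
ball [0.5097 0.417 ] [0.5096 0.4181] [0.5095 0.4175 0.1345]
rlid [0.6251 0.0779] [0.6108 0.0911] [0.6158 0.08   0.0077]
cup [0.6262 0.2349] [0.6321 0.2308] [0.6299 0.2336 0.065 ]
```

View pics/c1.png

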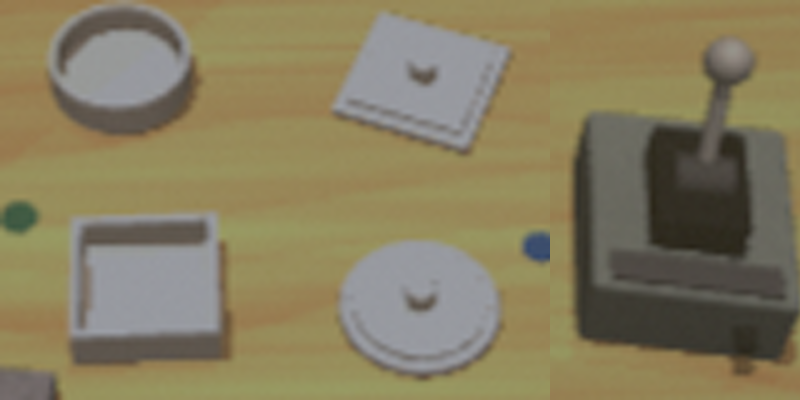

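View pics/c2.png

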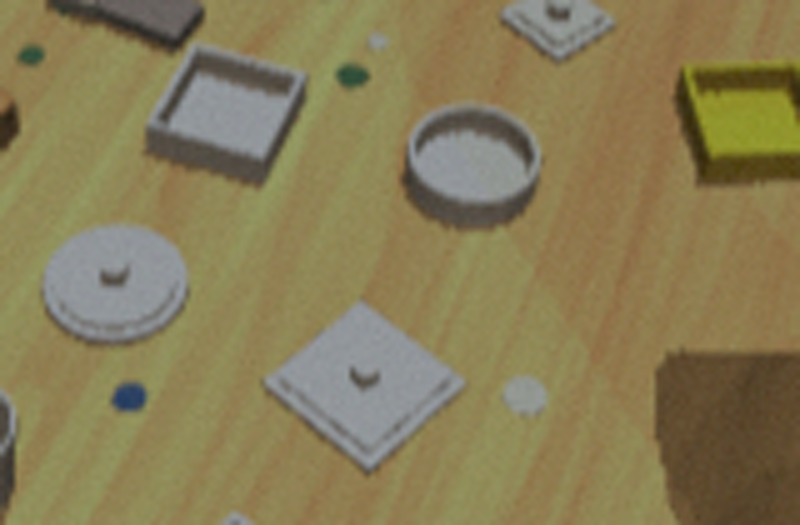

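c1 and c2 confirm the white large tray (rim centre in c1 at about (146,275)) and the large square lid (plate centre about (423,78)). The ball is at (729,62) in c1. I'll measure rim and plate corners against the given sizes.

```bash
python3 - <<'E'
from h import *
def sc(pts,z):return np.array([onz('scene',205+x/5,180+y/5,z) for x,y in pts])
def sw(pts,z):return np.array([onz('scene',380+(x-550)/5,165+y/5,z) for x,y in pts])
def sd(pts,z):return np.array([onz('side',200+x/5,170+y/5,z) for x,y in pts])
def show(n,P):print(n,P.mean(0),np.linalg.norm(P-np.roll(P,-1,0),axis=1).round(3),P.tolist() if 'box' in n else '')
show('mould',sc([(72,217),(217,213),(225,333),(72,337)],.025))
show('mould side',sd([(197,47),(305,75),(258,165),(148,128)],.025))
show('lid',sc([(382,12),(511,45),(466,148),(333,110)],.01))
show('lid side',sd([(362,302),(464,382),(369,462),(265,382)],.01))
show('box',sw([(595,113),(785,135),(797,298),(583,287)],.05))
show('blk',sw([(655,127),(745,133),(747,253),(652,242)],.075))
u=(380+179/5,165+62/5)
print(onz('scene',*u,.137),tri(('scene',*u),('side',196,321)))
E
python3 - <<'E'
import cv2
b=cv2.imread('pics/side0.png');cv2.imwrite('pics/c3.png',cv2.resize(b[295:375,145:240],None,fx=6,fy=6,interpolation=2))
E
```

```text
mould [ 0.609675 -0.06805 ] [0.08  0.08  0.081 0.08 ] 
mould side [ 0.606125 -0.064425] [0.075 0.084 0.076 0.079] 
lid [0.458375 0.090175] [0.081 0.085 0.081 0.083] 
lid side [0.4527   0.092775] [0.08  0.078 0.078 0.081] 
box [0.538025 0.409225] [0.105 0.118 0.112 0.129] [[0.4685, 0.3712], [0.4872, 0.4744], [0.6028, 0.4514], [0.5936, 0.3399]]
blk [0.5462   0.406925] [0.049 0.087 0.049 0.084] 
[0.512  0.4154] [0.5096 0.4172 0.134 ]
```

View pics/c3.png

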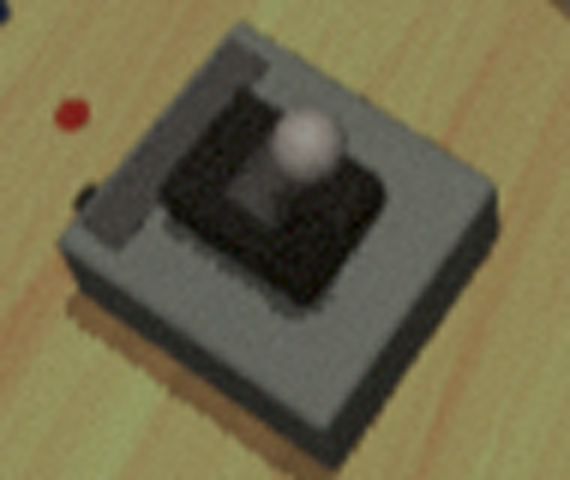

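Side crop: the box top corners are at (243,25), (495,187), (322,432) and (62,243), with the ball at (308,145).

```bash
python3 - <<'E'
from h import *
f=lambda x,y:(145+x/6,295+y/6)
P=np.array([onz('side',*f(*p),.05) for p in[(243,25),(495,187),(322,432),(62,243)]])
print(P.tolist(),P.mean(0),np.linalg.norm(P-np.roll(P,-1,0),axis=1))
d=(P[0]+P[3]-P[1]-P[2])/2;print('yaw',np.arctan2(d[1],d[0]))
S=np.array([[0.4685,0.3712],[0.4872,0.4744],[0.6028,0.4514],[0.5936,0.3399]])
d=(S[2]+S[3]-S[0]-S[1])/2;print('yaw scene',np.arctan2(d[1],d[0]))
d=S[1]-S[0];print(np.arctan2(-d[0],d[1]))
b=tri(('scene',415.8,177.4),('side',*f(308,145)));print(b,onz('scene',415.8,177.4,.137),onz('side',*f(308,145),.137),b[:2]-P.mean(0))
E
```

```text
[[0.5858, 0.349], [0.4632, 0.3705], [0.4817, 0.4756], [0.6043, 0.4532]] [0.53375  0.412075] [0.12447092 0.10671579 0.12462953 0.10582953]
yaw -0.17716050809787132
yaw scene -0.22187786712037993
-0.17925653585179258
[0.5108 0.4153 0.1362] [0.512  0.4154] [0.5102 0.415 ] [-0.02295   0.003225]
```

>>> {"api": "servo_tool", "payload": {"commands": [[[-1, 0.85, -0.53, 0, 0, 0, 0.0864], [-1, 0.85, -0.53, 0, 0, 0, 0.0864], [-1, 0.85, -0.53, 0, 0, 0, 0.0864], [-1, 0.85, -0.53, 0, 0, 0, 0.0864], [-1, 0.85, -0.53, 0, 0, 0, 0.0864], [-1, 0.85, -0.53, 0, 0, 0, 0.0864]]]}}

```text
time: 0.9
position: [0.3438, -0.425, 0.2336]
eef_rot: [3.129, -0.276, -0.0]
wrist_force: [0.7, -0.1, -0.1]
opening: 0.0342
grip_force: 0.0
```

```bash
cat >> h.py <<'E'
def go(t):
    from station import bot
    s=bot.state();print(s['time'],(R.from_rotvec(s['eef_rot']).inv().apply(np.array(t)-s['position'])/.2).round(3))
E
python3 -c "
from h import *
go([.6085,-.067,.15]);go([.6085,-.067,.072]);r=R.from_euler('z',-.177)*R.from_euler('x',np.pi)
for a,b in (([.6085,-.067,.072],[.456,.091,.15]),([.456,.091,.069],[.465,.423,.2])): print(r.inv().apply(np.subtract(b,a))/.2)"
```

```text
0.9 [ 0.989 -1.994  0.417]
0.9 [ 0.99  -1.995  0.807]
[-0.88968799 -0.64339842 -0.39      ]
[-0.24799128 -1.64198822 -0.655     ]
```

>>> {"api": "servo_tool", "payload": {"commands": [[[-1, 0.5, -1, 0.1, 0, 0, 0], [-1, 0.5, -1, 0.1, 0, 0, 0], [-1, 0.5, -1, 0.1, 0, 0, 0], [-1, 0.5, -1, 0.1, 0, 0, 0], [-1, 0.5, -1, 0.1, 0, 0, 0]]]}}

```text
time: 1.52
position: [0.4788, -0.2443, 0.2132]
eef_rot: [-3.129, 0.274, 0.001]
wrist_force: [0.3, -0.0, -0.4]
opening: 0.0001
grip_force: 0.0
```

>>> {"api": "servo_tool", "payload": {"commands": [[[-1, 0.49, -0.99, 0.25, 0, 0, 0], [-1, 0.49, -0.99, 0.25, 0, 0, 0], [-1, 0.49, -0.99, 0.25, 0, 0, 0], [-1, 0.49, -0.99, 0.25, 0, 0, 0], [-1, 0.49, -0.99, 0.25, 0, 0, 0], [-1, 0.49, -0.99, 0.25, 0, 0, 0]]]}}

```text
time: 2.28
position: [0.6089, -0.069, 0.1635]
eef_rot: [3.129, -0.279, -0.001]
wrist_force: [-0.2, -1.2, -0.2]
opening: 0.0004
grip_force: 0.0
```

```bash
python3 - <<'E'
from h import *
import cv2
from station import bot
go([.6085,-.067,.072]);print(bot.state()['position'],bot.state()['opening'])
w=cams.capture('wrist');s=cams.capture('scene')
cv2.imwrite('pics/m.png',np.hstack([cv2.resize(w,(400,300)),cv2.resize(s[120:330,140:420],(400,300))])[:,:,::-1])
E
```

```text
2.275 [-0.003 -0.01   0.457]
[ 0.60886508 -0.06903759  0.16349386] 0.0003780182569448072
```

View pics/m.png

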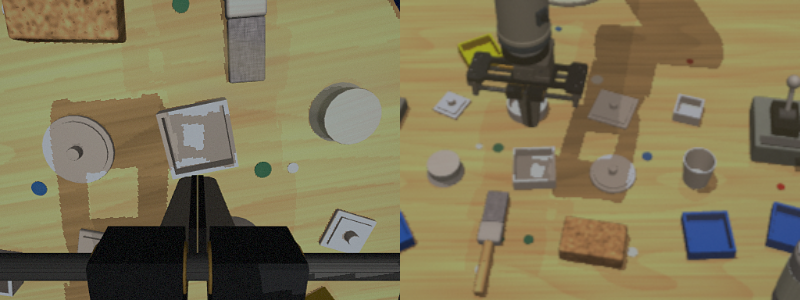

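The tip is over the white large square mould, and the wrist view puts the rim centre within about 5 mm. I'll descend and hold.

>>> {"api": "servo_tool", "payload": {"commands": [[[-1, 0.01, -0.01, 0.2, 0, 0, 0], [-1, 0.01, -0.01, 0.35, 0, 0, 0], [-1, 0.01, -0.01, 0.44, 0, 0, 0], [-1, 0.01, -0.01, 0.455, 0, 0, 0], [-1, 0.01, -0.01, 0.455, 0, 0, 0], [-1, 0.01, -0.01, 0.455, 0, 0, 0], [-1, 0.01, -0.01, 0.455, 0, 0, 0], [-1, 0.01, -0.01, 0.455, 0, 0, 0], [-1, 0.01, -0.01, 0.455, 0, 0, 0], [-1, 0.01, -0.01, 0.455, 0, 0, 0], [-1, 0.01, -0.01, 0.455, 0, 0, 0], [-1, 0.01, -0.01, 0.455, 0, 0, 0]]]}}

```text
time: 3.88
position: [0.6117, -0.0653, 0.0725]
eef_rot: [3.129, -0.278, -0.0]
wrist_force: [0.8, -0.3, -1.0]
opening: 0.0007
grip_force: 0.0
```

>>> {"api": "servo_tool", "payload": {"commands": [[[-1, 0, 0, 0, 0, 0, 0], [-1, 0, 0, 0, 0, 0, 0], [-1, 0, 0, 0, 0, 0, 0], [-1, 0, 0, 0, 0, 0, 0], [-1, 0, 0, 0, 0, 0, 0], [-1, 0, 0, 0, 0, 0, 0], [-1, 0, 0, 0, 0, 0, 0], [-1, 0, 0, 0, 0, 0, 0], [-1, 0, 0, 0, 0, 0, 0], [-1, 0, 0, 0, 0, 0, 0], [-1, 0, 0, 0, 0, 0, 0], [-1, 0, 0, 0, 0, 0, 0]]]}}

```text
time: 5.38
position: [0.6117, -0.0653, 0.0726]
eef_rot: [-3.129, 0.278, 0.0]
wrist_force: [-0.9, -0.4, -0.2]
opening: 0.0007
grip_force: 0.0
```

>>> {"api": "servo_tool", "payload": {"commands": [[[-1, 0, 0, 0, 0, 0, 0], [-1, 0, 0, 0, 0, 0, 0], [-1, 0, 0, 0, 0, 0, 0], [-1, 0, 0, 0, 0, 0, 0]]]}}

```text
time: 5.88
position: [0.6117, -0.0653, 0.0726]
eef_rot: [-3.129, 0.278, -0.0]
wrist_force: [0.5, 0.4, 0.5]
opening: 0.0006
grip_force: 0.0
```

>>> {"api": "servo_tool", "payload": {"commands": [[[-1, 0, 0, -0.3, 0, 0, 0], [-1, 0, 0, -0.5, 0, 0, 0], [-1, 0, 0, -0.55, 0, 0, 0], [-1, -0.88, -0.64, -0.6, 0, 0, 0], [-1, -0.88, -0.64, -0.6, 0, 0, 0], [-1, -0.88, -0.64, -0.6, 0, 0, 0], [-1, -0.88, -0.64, -0.6, 0, 0, 0], [-1, -0.88, -0.64, -0.6, 0, 0, 0], [-1, -0.88, -0.64, -0.6, 0, 0, 0], [-1, -0.88, -0.64, -0.6, 0, 0, 0]]]}}

```text
time: 7.12
position: [0.4618, 0.0909, 0.1923]
eef_rot: [3.129, -0.279, -0.0]
wrist_force: [0.1, -0.2, -0.0]
opening: 0.0003
grip_force: 0.0
```

```bash
python3 - <<'E'
from h import *
import cv2
from station import bot
go([.456,.091,.069]);print(bot.state()['position'])
w=cams.capture('wrist');s=cams.capture('scene')
cv2.imwrite('pics/l.png',np.hstack([cv2.resize(w,(400,300)),cv2.resize(s[120:330,140:420],(400,300))])[:,:,::-1])
E
```

```text
7.125 [-0.029  0.005  0.616]
[0.46180862 0.09090944 0.19227943]
```

View pics/l.png

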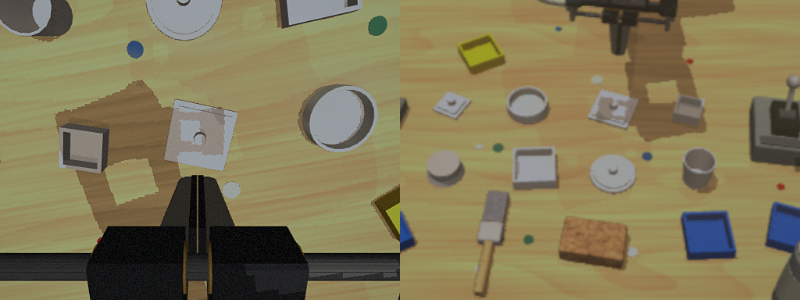

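The knob is at (200,136) in the wrist view, within about 4 mm of the tool axis. Descending to hold, then moving on toward the switch.

>>> {"api": "servo_tool", "payload": {"commands": [[[-1, -0.015, 0.01, 0.25, 0, 0, 0], [-1, -0.015, 0.01, 0.45, 0, 0, 0], [-1, -0.015, 0.01, 0.58, 0, 0, 0], [-1, -0.015, 0.01, 0.61, 0, 0, 0], [-1, -0.015, 0.01, 0.61, 0, 0, 0], [-1, -0.015, 0.01, 0.61, 0, 0, 0], [-1, -0.015, 0.01, 0.61, 0, 0, 0], [-1, -0.015, 0.01, 0.61, 0, 0, 0], [-1, -0.015, 0.01, 0.61, 0, 0, 0], [-1, -0.015, 0.01, 0.61, 0, 0, 0], [-1, -0.015, 0.01, 0.61, 0, 0, 0], [-1, -0.015, 0.01, 0.61, 0, 0, 0]]]}}

```text
time: 8.72
position: [0.4577, 0.0902, 0.0706]
eef_rot: [3.129, -0.278, -0.0]
wrist_force: [-0.1, -0.4, 0.4]
opening: -0.0001
grip_force: 0.0
```

>>> {"api": "servo_tool", "payload": {"commands": [[[-1, 0, 0, 0, 0, 0, 0], [-1, 0, 0, 0, 0, 0, 0], [-1, 0, 0, 0, 0, 0, 0], [-1, 0, 0, 0, 0, 0, 0], [-1, 0, 0, 0, 0, 0, 0], [-1, 0, 0, 0, 0, 0, 0], [-1, 0, 0, 0, 0, 0, 0], [-1, 0, 0, 0, 0, 0, 0], [-1, 0, 0, 0, 0, 0, 0], [-1, 0, 0, 0, 0, 0, 0], [-1, 0, 0, 0, 0, 0, 0], [-1, 0, 0, 0, 0, 0, 0]]]}}

```text
time: 10.22
position: [0.4577, 0.0902, 0.0706]
eef_rot: [-3.129, 0.278, 0.0]
wrist_force: [-0.0, 0.5, -0.0]
opening: 0.0001
grip_force: 0.0
```

>>> {"api": "servo_tool", "payload": {"commands": [[[-1, 0, 0, 0, 0, 0, 0], [-1, 0, 0, 0, 0, 0, 0], [-1, 0, 0, 0, 0, 0, 0], [-1, 0, 0, 0, 0, 0, 0]]]}}

```text
time: 10.72
position: [0.4578, 0.0902, 0.0706]
eef_rot: [-3.129, 0.278, -0.0]
wrist_force: [1.1, -0.7, 0.1]
opening: 0.0004
grip_force: 0.0
```

>>> {"api": "servo_tool", "payload": {"commands": [[[-1, 0, 0, -0.3, 0, 0, 0], [-1, 0, 0, -0.55, 0, 0, 0], [-1, 0, 0, -0.65, 0, 0, 0], [-1, -0.22, -0.82, -0.7, 0, 0, 0], [-1, -0.22, -0.82, -0.7, 0, 0, 0], [-1, -0.22, -0.82, -0.7, 0, 0, 0], [-1, -0.22, -0.82, -0.7, 0, 0, 0], [-1, -0.22, -0.82, -0.7, 0, 0, 0]]]}}

```text
time: 11.72
position: [0.4429, 0.2588, 0.2102]
eef_rot: [3.128, -0.277, -0.001]
wrist_force: [0.4, -1.0, 0.8]
opening: 0.0001
grip_force: 0.0
```

```bash
python3 -c "
from h import *
go([.465,.424,.137])"
```

```text
11.725 [-0.036 -0.833  0.365]
```

>>> {"api": "servo_tool", "payload": {"commands": [[[-1, -0.06, -0.835, 0, 0, 0, 0], [-1, -0.06, -0.835, 0, 0, 0, 0], [-1, -0.06, -0.835, 0, 0, 0, 0], [-1, -0.06, -0.835, 0.15, 0, 0, 0], [-1, -0.036, -0.835, 0.365, 0, 0, 0], [-1, -0.036, -0.835, 0.365, 0, 0, 0], [-1, -0.036, -0.835, 0.365, 0, 0, 0], [-1, -0.036, -0.835, 0.365, 0, 0, 0]]]}}

```text
time: 12.72
position: [0.4666, 0.4254, 0.1396]
eef_rot: [-3.127, 0.279, -0.003]
wrist_force: [-1.1, 0.4, 0.4]
opening: 0.0007
grip_force: 0.0
```

>>> {"api": "servo_tool", "payload": {"commands": [[[-1, 0.05, 0, 0, 0, 0, 0], [-1, 0.1, 0, 0, 0, 0, 0], [-1, 0.14, 0, 0, 0, 0, 0], [-1, 0.18, 0, 0, 0, 0, 0], [-1, 0.22, 0, 0, 0, 0, 0], [-1, 0.26, 0, 0, 0, 0, 0], [-1, 0.3, 0, 0, 0, 0, 0], [-1, 0.33, 0, 0, 0, 0, 0], [-1, 0.36, 0, 0, 0, 0, 0], [-1, 0.36, 0, 0, 0, 0, 0]]]}}

```text
time: 13.98
position: [0.5369, 0.4122, 0.1374]
eef_rot: [3.129, -0.278, 0.0]
wrist_force: [-0.3, -0.2, 0.1]
opening: 0.0007
grip_force: 0.0
```

>>> {"api": "servo_tool", "payload": {"commands": [[[-1, 0.015, 0, 0, 0, 0, 0], [-1, 0.03, 0, 0, 0, 0, 0], [-1, 0.03, 0, 0, 0, 0, 0], [-1, 0.03, 0, 0, 0, 0, 0]]]}}

```text
time: 14.48
position: [0.5425, 0.4114, 0.1377]
eef_rot: [-3.129, 0.278, -0.0]
wrist_force: [-0.4, -0.4, 0.0]
opening: 0.0006
grip_force: 0.1
```

```bash
python3 - <<'E'
from h import *
import cv2
a=cams.capture('scene');b=cams.capture('side')
cv2.imwrite('pics/p.png',np.hstack([cv2.resize(a[140:245,360:465],(400,400),interpolation=2),cv2.resize(b[275:375,145:245],(400,400),interpolation=2)])[:,:,::-1])
E
```

```text
(no output)
```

View pics/p.png

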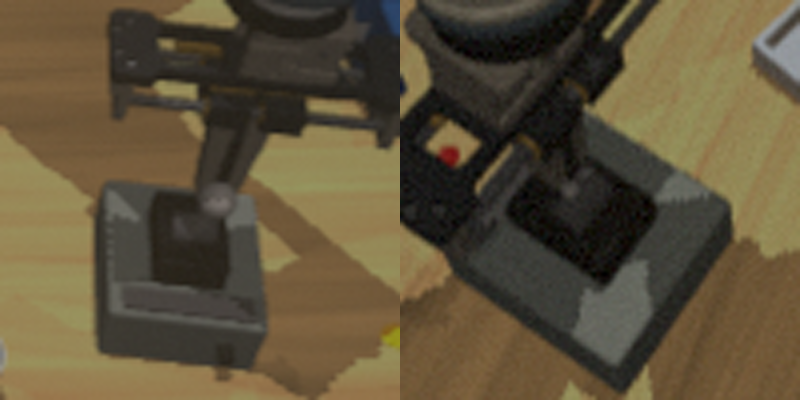

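The finger is pushing the ball (scene crop at (218,198)) and the lever is moving. I'll continue in small steps until the stop is felt.

```bash
python3 -c "
from h import *
p=onz('scene',417.2,192,.135);d=p-[.534,.4115];print(p,d@[.984,-.177],d@[.177,.984])"
```

```text
[0.5619 0.4077] 0.02812619999999992 0.001199100000000016
```

>>> {"api": "servo_tool", "payload": {"commands": [[[-1, 0.015, 0, 0, 0, 0, 0], [-1, 0.02, 0, 0, 0, 0, 0], [-1, 0.02, 0, 0, 0, 0, 0], [-1, 0.02, 0, 0, 0, 0, 0]]]}}

```text
time: 15.08
position: [0.5464, 0.4106, 0.1376]
eef_rot: [3.129, -0.278, 0.0]
wrist_force: [-0.3, -0.3, 0.1]
opening: -0.0001
grip_force: 0.3
```

>>> {"api": "servo_tool", "payload": {"commands": [[[-1, 0.01, 0, 0, 0, 0, 0], [-1, 0.01, 0, 0, 0, 0, 0], [-1, 0.01, 0, 0, 0, 0, 0]]]}}

```text
time: 15.45
position: [0.548, 0.4103, 0.1375]
eef_rot: [3.129, -0.278, -0.001]
wrist_force: [-3.7, -0.2, 0.2]
opening: 0.0005
grip_force: 1.5
```

>>> {"api": "servo_tool", "payload": {"commands": [[[-1, 0.01, 0, 0, 0, 0, 0], [-1, 0.01, 0, 0, 0, 0, 0], [-1, 0.01, 0, 0, 0, 0, 0]]]}}

```text
time: 15.82
position: [0.5484, 0.4102, 0.1373]
eef_rot: [3.129, -0.278, -0.005]
wrist_force: [-9.8, 2.8, 2.1]
opening: 0.0005
grip_force: 4.8
```

>>> {"api": "servo_tool", "payload": {"commands": [[[-1, 0.01, 0, 0, 0, 0, 0], [-1, 0.01, 0, 0, 0, 0, 0], [-1, 0.01, 0, 0, 0, 0, 0]]]}}

```text
time: 16.2
position: [0.5488, 0.4101, 0.1373]
eef_rot: [3.128, -0.278, -0.01]
wrist_force: [-14.5, 3.8, 5.7]
opening: 0.0004
grip_force: 8.1
```

The force has risen to about 15 N, so the lever is on its stop. Backing off and up.

>>> {"api": "servo_tool", "payload": {"commands": [[[-1, -0.1, 0, 0, 0, 0, 0], [-1, -0.3, 0, 0, 0, 0, 0], [-1, -0.5, 0, 0, 0, 0, 0], [-1, -0.5, 0, -0.3, 0, 0, 0], [-1, -0.5, 0, -0.6, 0, 0, 0], [-1, -0.5, 0, -0.6, 0, 0, 0], [-1, -0.5, 0, -0.6, 0, 0, 0]]]}}

```text
time: 17.08
position: [0.4537, 0.4269, 0.2573]
eef_rot: [-3.129, 0.278, -0.001]
wrist_force: [0.2, 0.2, -0.5]
opening: -0.0001
grip_force: 0.0
```

```bash
python3 - <<'E'
from h import *
import cv2
a=cams.capture('scene');b=cams.capture('side')
cv2.imwrite('pics/q.png',np.hstack([cv2.resize(a[140:245,360:465],(400,400),interpolation=2),cv2.resize(a[120:330,90:420],(400,400))])[:,:,::-1])
E
```

```text
(no output)
```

View pics/q.png

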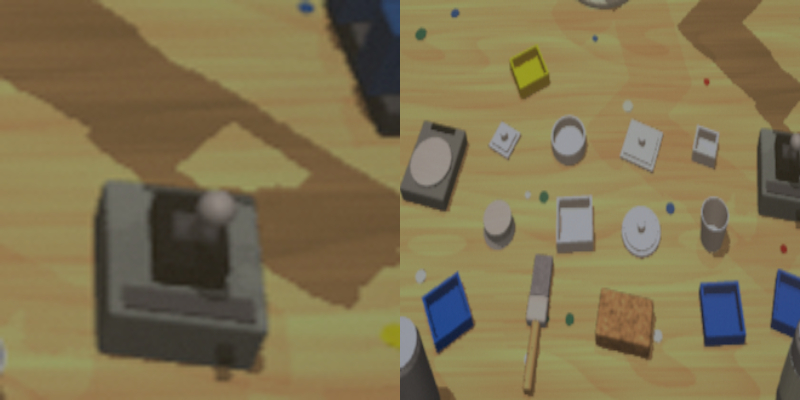

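The ball is now at (217,208), farther over, the gripper is clear, and everything else is undisturbed. Handing in.

```bash
python3 -c "
from h import *
p=onz('scene',360+217*.2625,140+208*.2625,.133);print(p,(p-[.534,.4115])@[.984,-.177])
from station import bot;print(bot.hand_in())"
```

```text
[0.569  0.4058] 0.03544889999999992
the job is handed in; nothing more can be done
None
```

I pointed at the large square mould and then its lid for over two seconds each, pushed the lamp lever to its far stop, moved clear and handed the job in; the final picture shows nothing else moved.

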